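Release the green-label spice jar from its gravity chute

TASK

Each of the two blue rockers holds its two-pronged gate shut in front of a spice jar: press down the black paddle of the rocker over the jar with the green label (in the chute with the green tray lip) so that its gate lifts and that jar rolls down into the tray of its chute, then let go so the gate closes again. Use only the fingertips on the paddle: do not touch either jar or the gates, leave the jar with the red and white label held back in its chute, and leave the pepper mill, timer and peeler where they are.

Things in the scene. Friction and masses are not known exactly. Their poses are not given: they have to be found in the camera images.
- chute_a: Fixed steel chute with a GREEN tray lip, holding the green-label jar; 228 mm long (x), 150 mm wide (y). Origin on the bench under the lane; x points up the slope. Tray: local x -149 to -70 mm, floor 6 mm high, lip 38 mm. Lane floor rises from 20 mm high at x -70 to 56 mm at x +70; side walls up to 90 mm high. A fixed steel cover over the pivot: x +5 to +55, y +-66, top 130 mm high.
- chute_b: The second chute, identical in shape and frame to chute_a but with a RED tray lip; it holds the jar with the red and white label.
- paddle_a (a point): Centre of the top face of the black pressing paddle (40 mm along the chute, 36 mm across) at the rear end of chute_a's blue rocker. At rest 115 mm above the bench, at local x +110 mm, y 0 of the chute, 85 mm behind the pivot; it moves with the rocker and sinks 37 mm at full press. Nothing stands beside it or under its travel.
- paddle_b (a point): The same point on the rocker of chute_b.
- rocker_a (a joint): Angle of chute_a's rocker, rad: 0 at rest (gate shut), 0.45 at its stop (paddle fully down). Pivot 110 mm above the bench at local x +25 mm, axis along the chute's y. A spring returns it to 0; pressing takes 2 to 4 N. The jar passes under the gate from about 0.3 rad; less can leave it wedged under the gate.
- rocker_b (a joint): The same for chute_b's rocker.
- gate_a (a point): Midpoint between the lower ends of the two blue prongs (each 8 mm wide, 4 mm thick, 72 mm high, 64 mm apart along y, joined by a crossbar at the top) that hang from the front end of chute_a's rocker: the gate that stops the jar. At rest 42 mm above the bench, at local x -55 mm, y 0 of the chute. It swings up and forward as the paddle is pressed.
- gate_b (a point): The same point of the gate of chute_b.
- jar_green: Spice jar with a green label and red cap, 45 mm diameter, 106 mm long, 0.1 kg, lying across the lane of chute_a behind the gate, under the rocker. Origin at the centre of its base, its z axis along the jar towards the cap, which is along the chute's +y. When the gate lifts it rolls about 80 mm down into the tray within about a second.
- jar_red: Spice jar with a red and white label and red cap, otherwise the same, lying in chute_b. It must stay there.
- tray_a (a point): Centre of the floor of the catch tray of chute_a, 6 mm above the bench, at local x -110 mm, y 0.
- pepper_mill: Wooden pepper mill, 58 mm diameter, 160 mm tall, standing upright; bystander. Origin at the centre of its underside.
- timer: White round kitchen timer, 68 mm diameter, 50 mm tall; bystander. Origin at the centre of its underside.
- peeler: Vegetable peeler with black handle, 170 x 25 x 18 mm, lying flat; bystander. Origin at the centre of its underside.
There are look-alikes about, which are no part of the job. Leave any orange or yellow look-alike of the jar_red alone.

How it is judged (in metres and radians):
On the way, in this order (a step that is already met when the one before it is completed fails the run):
1. the rocker of the green-label jar is pressed and its gate lifts (value of joint rocker_a above 0.12 rad), for 0.05 s.
2. the green-label jar has rolled into its tray (x of jar_green in the frame of chute_a below -0.085 m and z of jar_green in the frame of chute_a below 0.045 m), for 0.1 s.
At the end, for the whole second after the job is handed in: The green-label jar lies at rest in the tray of its chute (its base centre 80 to 145 mm in front of the chute's origin and under 45 mm high), its rocker is back within 0.05 rad of rest, and the other rocker and the red-and-white-label jar are as they were (within 0.05 rad and 20 mm) (x of jar_green in the frame of chute_a between -0.145 and -0.08 m and z of jar_green in the frame of chute_a below 0.045 m and linear speed of jar_green below 0.03 m/s and value of joint each of rocker_a, rocker_b below 0.05 rad and x of jar_red in the frame of chute_b above -0.045 m and distance of jar_red from where it was at the start of the episode below 0.02 m); the robot touches nothing.
It fails at once if a jar is touched by the robot (contact force between any of the fingers, the arm and jar_green above 0.5 N or contact force between any of the fingers, the arm and jar_red above 0.5 N).
It fails at once if a gate is touched by the robot (contact force between any of the fingers, the arm and rocker_a_c3 above 0.5 N or contact force between any of the fingers, the arm and rocker_a_c4 above 0.5 N or contact force between any of the fingers, the arm and rocker_a_c5 above 0.5 N or contact force between any of the fingers, the arm and rocker_b_c3 above 0.5 N or contact force between any of the fingers, the arm and rocker_b_c4 above 0.5 N or contact force between any of the fingers, the arm and rocker_b_c5 above 0.5 N).
It fails at once if a jar is lifted (height (world z) of any of jar_green, jar_red above 0.09 m).
It fails at once if the red-and-white-label jar is let go (distance of jar_red from where it was at the start of the episode above 0.025 m).
It fails at once if a bystander is moved (distance of any of pepper_mill, timer, peeler from where it was at the start of the episode above 0.02 m).
It also fails if it takes over 35 s, if anything falls off the work surface, if the arm or the gripper's body presses on something with over 40 N, if the wrist force passes 120 N, or if a joint passes its speed limit or range.

ROBOT

A 7-joint arm with a two-finger parallel gripper is mounted at the origin on a cart in front of the work surface, level with it; the furniture and walls round the work are solid. World frame = base frame: x ahead of the robot, y to its left, z up, the work surface at z = 0. Lengths are in mm, angles in rad, forces in N, time in s.
With the tool pointing down it reaches from about 400 to 875 mm from the base axis. Payload 4.4 kg.
Tool frame: the origin (TCP) lies midway between the tips of the shut fingers; the grasp point (between the pads) lies 19 mm behind it; z points along the fingers, y is the line along which they close (so a half turn about z gives the same grasp; the last joint's range is limited). The gripper opens to 85 mm and grips with 20 to 120 N. Pads are 22 mm wide; open, the fingers measure 114 mm over their backs; the gripper's body (76 mm by 85 mm) begins 54 mm behind the grasp point. The pads swing forward as they close: fully open they stand 13 mm farther back than shut.
Start: joints at [1.036, 0.628, 0.038, 1.517, -0.027, 0.996, -0.02], TCP at [293.709, -579.873, 231.313] pointing down, gripper open.
Joint ranges: [-3.06, 3.06], [-0.37, 2.12], [-1.25, 1.32], [0.18, 2.47], [-1.1, 4.24], [0.23, 1.98], [-2.94, 2.94]. Speed limits (rad/s): [2.57, 2.57, 3.14, 3.14, 3.14, 3.14, 3.14].

INTERFACE

Orientations are given as [roll, pitch, yaw] about the fixed x, y, z axes, in that order (R = Rz(yaw) Ry(pitch) Rx(roll)).
In Python, from cell import ctrl gives the robot as it stands. The module is installed in compiled form; this text tells all that it offers.
- The arm moves only by the tool step_arm, never from a script. Its argument "commands" is one flat list of numbers, 7 for each row, row after row: the shift along the tool's x, y, z in cm, then the turn, a rotation vector about the tool's x, y, z in rad, then the opening, from 0 (shut) to 1 (fully open). A call has 1 to 10 rows; each row is the pose to reach, as a shift and turn from the pose commanded when the call began, along the tool's axes at that moment; what a row does not reach only later rows make up. A row lasts 1/10 s, in which the tool goes at most 50 mm and 8.59 degrees, less where a joint would pass 70% of its speed; a pose out of reach is approached as far as the arm can. A call with a gripper value outside its range is refused whole. The fingers move at their own pace and stop on an object; the grip force is fixed at half the most. Time passes only in rows, so rows that repeat a pose let the fingers close. It gives the time, the measured TCP pose, the force, the opening and the grip force at its end, in the units of the state.
- ctrl.read_state(): the state, without advancing time (a new reading comes with each control period).
- ctrl.get_image(name): name is "scene" or "top"; returns a dict with "image" (384x512x3 uint8, red, green, blue), "range_z" (384x512 float32, mm along the optical axis (not along the pixel's ray), 0 where there is no reading), "vfov" (degrees; the focal length in pixels is half the picture's height over the tangent of half this angle, whatever the lens; pixels are square), "cx", "cy" (the principal point, pixels), "world_to_cam" (4x4, takes a point from world to camera coordinates). Camera axes: x right, y down, z forward; pixel columns grow to the right and rows downward; lengths in mm; the calibration is good to about 2 mm. A picture is of the moment at which its call begins.
- ctrl.finish_job(): hands the job in; it is judged then, once.
The state is a dict: "clock": time; "qpos": joint angles; "qd": joint speeds; "tau": joint torques, N m; "eef_pos": TCP position; "tool_rot": TCP orientation; "force": force on the tool from outside, world axes, zero at the start; "torque": the same for the moment, N m; "width": finger opening in mm; "gripper_force": force on a finger pad.
Only numpy, scipy, OpenCV 4.12 (cv2) and the standard library are available. Lean on these libraries where they do the work, as an engineer would, in place of code of your own. Each camera call takes 0.05 s, during which the arm holds its last target. There are 200 camera calls.

## Working session

There is one attempt and no reset: what is moved stays moved. The work goes in short steps, Python scripts to look and compute and a tool call to move; the robot and the scene stay as the last step left them, time stands still between calls to the robot, and variables do not carry over. Pictures are saved under pics/ and viewed, at most 10 in all, crops included, and the job is handed in when it is done.

Besides the shell and the picture viewer there is one more tool, called after "Emit:" as name(argument=value, ...) on one line, values as JSON. step_arm: Moves the arm, as the interface text tells. Its arguments: {"type":"object","properties":{"commands":{"type":"array"}},"required":["commands"]}

```bash
mkdir -p pics
cat > h.py <<'E'
import numpy as np, cv2, pickle
from cell import ctrl
def grab(n):
    d=ctrl.get_image(n); pickle.dump(d,open(f'{n}.pkl','wb')); return d
def load(n): return pickle.load(open(f'{n}.pkl','rb'))
def f(d): return d['image'].shape[0]/2/np.tan(np.radians(d['vfov'])/2)
def world(d,u,v,z):
    c=np.stack([(u-d['cx'])/f(d)*z,(v-d['cy'])/f(d)*z,z],-1)
    T=np.linalg.inv(d['world_to_cam']); return c@T[:3,:3].T+T[:3,3]
def cloud(d):
    v,u=np.mgrid[:384,:512]; return world(d,u.astype(float),v.astype(float),d['range_z'].astype(float))
E
python3 - <<'E'
from h import *
for n in('scene','top'):
    d=grab(n); cv2.imwrite(f'pics/{n}0.png',cv2.resize(d['image'][...,::-1],(800,600),interpolation=cv2.INTER_CUBIC))
    print(n,d['vfov'],d['cx'],d['cy'],np.round(np.linalg.inv(d['world_to_cam']),2).tolist(),(d['range_z']>0).mean())
s=ctrl.read_state();print({k:np.round(v,3).tolist() for k,v in s.items()})
E
```

```text
scene 46.837115193253275 247.88813091607847 189.43628578276997 [[0.38, 0.6, -0.71, 1769.77], [0.93, -0.26, 0.28, -520.97], [-0.02, -0.76, -0.65, 1209.2], [0.0, 0.0, 0.0, 1.0]] 0.9927571614583334
top 57.996483093045974 254.8498768304314 193.2662347077769 [[-0.03, -0.99, 0.12, 431.87], [-1.0, 0.03, 0.03, -53.24], [-0.03, -0.12, -0.99, 1122.52], [0.0, 0.0, 0.0, 1.0]] 0.9960530598958334
{'clock': 0.1, 'qpos': [1.036, 0.629, 0.038, 1.518, -0.027, 0.996, -0.02], 'qd': [-0.0, -0.002, 0.0, -0.002, -0.001, -0.001, -0.001], 'tau': [0.004, -56.453, 1.231, -19.397, 0.011, 0.005, 0.0], 'eef_pos': [293.439, -579.37, 230.473], 'tool_rot': [-3.14, 0.0, 0.469], 'force': [0.053, 0.573, 0.52], 'torque': [-0.005, 0.013, 0.002], 'gripper_force': 0.0, 'width': 85.189}
```

View pics/scene0.png

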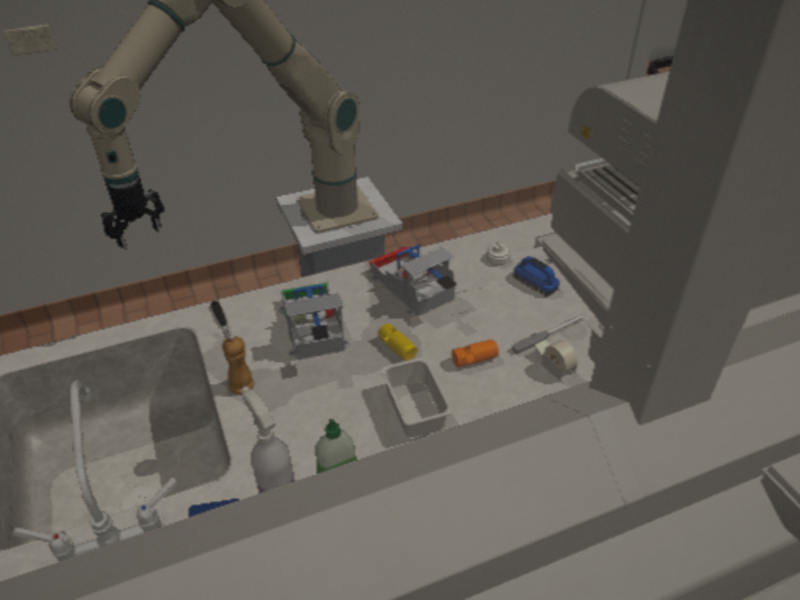

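View pics/top0.png

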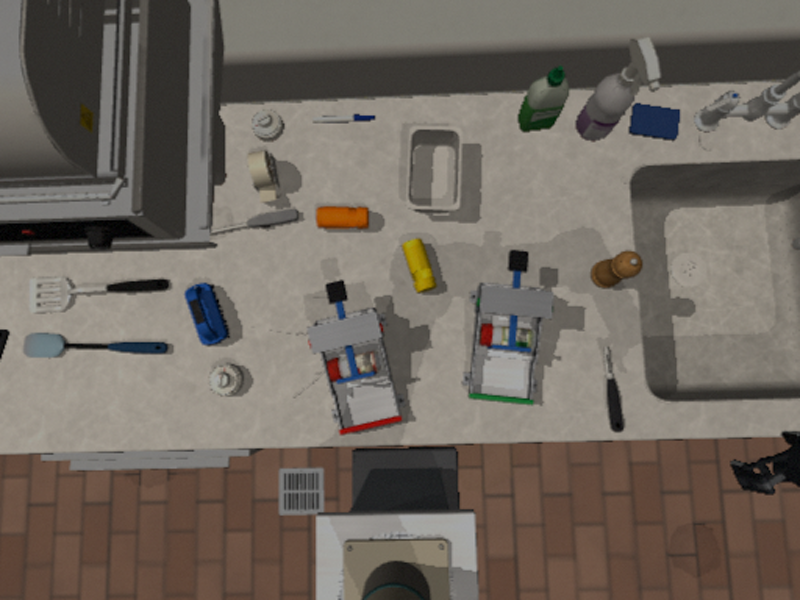

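The top view (800x600) shows the green-lip chute at about (505,345), with its black paddle at (518,261) and the green-label jar at (507,335). The red-lip chute is at (358,370), with its paddle at (337,291). Things that could be mistaken for the target paddle are paddle_b (337,291), the peeler's black handle (614,400) and the blue item (207,313). I choose (518,261), because its chute has the green lip.

Run:
```python
from h import *
d=load('top'); P=cloud(d); im=d['image'].astype(int); hsv=cv2.cvtColor(d['image'],cv2.COLOR_RGB2HSV)
def ray(u,v,z):
    a=world(d,np.array(u),np.array(v),np.array(1.)); o=np.linalg.inv(d['world_to_cam'])[:3,3]; return o+(a-o)*(z-o[2])/(a[2]-o[2])
dark=(im.max(2)<45)
def comp(m,u,v,r):
    k=np.zeros_like(m); k[v-r:v+r,u-r:u+r]=1; m=m&k.astype(bool); n,l,s,c=cv2.connectedComponentsWithStats(m.astype(np.uint8)); i=1+s[1:,4].argmax(); return l==i,c[i],s[i]
for nm,u,v in(('A',331,167),('B',216,187)):
    m,c,s=comp(dark,u,v,14); q=P[m]
    print(nm,c,s,'depth med',np.median(q,0).round(1),'z',np.percentile(q[:,2],[5,95]).round(1),'ray',ray(*c,115).round(1),
      'rect',cv2.minAreaRect(q[np.abs(q[:,2]-np.median(q[:,2]))<10][:,:2].astype(np.float32)))
g=(hsv[...,0]>45)&(hsv[...,0]<80)&(hsv[...,1]>150); g[:, :295]=0; g[:,350:]=0; g[:235]=0
n,l,s,c=cv2.connectedComponentsWithStats(g.astype(np.uint8)); print(s[1:],c[1:])
m=l==1+s[1:,4].argmax(); q=P[m]; q=q[(q[:,2]>25)]; print('lip',np.median(q,0),cv2.minAreaRect(q[:,:2].astype(np.float32)))
cx=ray(*c[1+s[1:,4].argmax()],38); print('lip ray',cx)
# cover: z~130 near
w=(abs(P[...,2]-130)<6); k=np.zeros_like(w);k[170:215,290:365]=1; w&=k; print('cover',w.sum(),cv2.minAreaRect(P[w][:,:2].astype(np.float32)))
# heights nearby paddle (obstacles) 
pa=np.median(P[comp(dark,331,167,14)[0]],0)
R=np.hypot(P[...,0]-pa[0],P[...,1]-pa[1]); w=(R<200)&(P[...,2]>131); print('tall pts near',w.sum(), P[w][:,:].mean(0) if w.any() else '')
cr=d['image'][140:270,260:400,::-1]; cv2.imwrite('pics/crop.png',cv2.resize(cr,None,fx=4.5,fy=4.5,interpolation=cv2.INTER_CUBIC))
```

```text
A [331.36879433 166.53191489] [326 160  12  14 141] depth med [ 630.2 -248.3  115.9] z [112.8 119.5] ray [ 630.9 -249.2  115. ] rect ((630.6652221679688, -248.82167053222656), (33.23638153076172, 37.564937591552734), 78.46072387695312)
B [214.98507463 186.41791045] [209 180  13  14 134] depth med [583.1  94.8 115.3] z [112.5 118.9] ray [582.6  95.  115. ] rect ((582.5311279296875, 95.29862213134766), (35.98571014404297, 32.34514236450195), 11.964527130126953)
[[301 252  40   6 105]] [[320.55238095 254.54285714]]
lip [ 371.75290257 -218.05359903   37.5242685 ] ((388.4390869140625, -161.4311981201172), (231.93157958984375, 23.99510955810547), 74.03427124023438)
lip ray [ 372.6653721  -216.51326157   38.        ]
cover 796 ((551.3944702148438, -238.248046875), (132.47848510742188, 50.11262130737305), 82.81768035888672)
tall pts near 449 [ 574.35149717 -312.11265817  136.44981564]
```

View pics/crop.png

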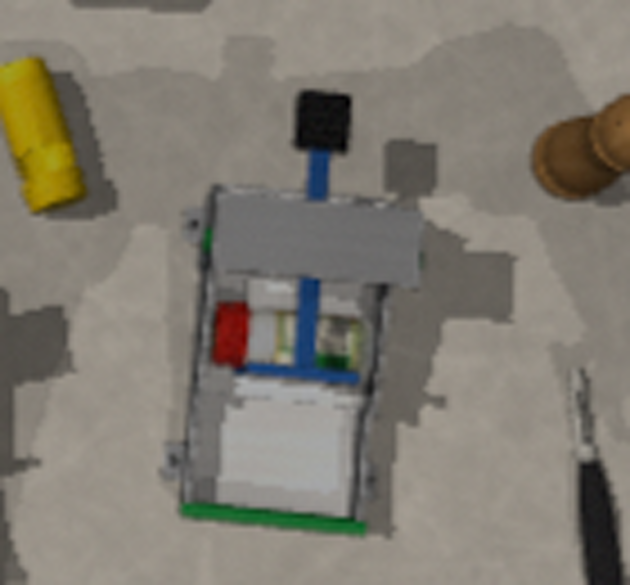

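The crop confirms it. The green lip runs along the bottom, the green-label jar with the red cap to the left lies behind the blue gate, and the black paddle is at crop (323,121). The paddle measures about 35x37 mm at z≈115, so it matches. It sits at (631,-249) and the chute's yaw is about -0.13. I'll shut the fingers and travel at a height of 230 mm.

Emit:
step_arm(commands=[2,-0.6,0,0,0,0.06,0,5,-1.6,0,0,0,0.12,0,9,-2.8,0,0,0,0.2,0,13,-4.1,0,0,0,0.28,0,17,-5.3,0,0,0,0.36,0,21,-6.5,0,0,0,0.44,0,25,-7.8,0,0,0,0.5,0,29,-9,0,0,0,0.56,0,33,-10.3,0,0,0,0.6,0,36,-11.2,0,0,0,0.6,0])

```text
clock: 1.1
eef_pos: [566.3, -313.9, 230.8]
tool_rot: [-3.14, 0.0, -0.129]
force: [1.2, -0.6, -0.9]
width: 0.3
gripper_force: 0.0
```

```bash
cat > rem.py <<'E'
from h import *
from scipy.spatial.transform import Rotation as R
s=ctrl.read_state(); r=R.from_euler('xyz',s['tool_rot']).as_matrix()
print(s['clock'],np.round(s['eef_pos'],1),np.round(s['tool_rot'],3),np.round(s['force'],2),s['width'])
for z in (135,85): print('shift cm',z,(r.T@(np.array([633.8,-249.3,z])-s['eef_pos'])/10).round(2),'turn',R.from_matrix(r.T@R.from_euler('xyz',[np.pi,0,-.13]).as_matrix()).as_rotvec().round(3))
E
python3 rem.py
```

```text
1.1 [ 566.3 -313.9  230.8] [-3.14   0.    -0.129] [ 1.23 -0.56 -0.89] 0.28064927950571805
shift cm 135 [ 5.86 -7.26  9.59] turn [-0.002  0.     0.001]
shift cm 85 [ 5.86 -7.25 14.59] turn [-0.002  0.     0.001]
```

Emit:
step_arm(commands=[2,-2.4,0,0,0,0,0,4,-4.9,0,0,0,0,0,5.8,-7.2,0,0,0,0,0,5.8,-7.2,2.5,0,0,0,0,5.8,-7.2,5,0,0,0,0,5.8,-7.2,7.5,0,0,0,0,5.8,-7.2,9.5,0,0,0,0,5.8,-7.2,9.5,0,0,0,0,5.8,-7.2,9.5,0,0,0,0])

```text
clock: 2.0
eef_pos: [631.1, -253.5, 136.2]
tool_rot: [-3.141, 0.001, -0.131]
force: [0.2, 0.7, 0.1]
width: -0.0
gripper_force: 0.0
```

```bash
python3 rem.py
python3 - <<'E'
from h import *
a=grab('top')['image'][140:270,260:400,::-1]; b=grab('scene')['image'][150:260,150:300,::-1]
cv2.imwrite('pics/pre.png',np.hstack([cv2.resize(a,(400,400)),cv2.resize(b,(400,400))]))
E
```

```text
2.0 [ 631.1 -253.5  136.2] [-3.141e+00  1.000e-03 -1.310e-01] [0.22 0.69 0.06] -0.03411193226768711
shift cm 135 [ 0.21 -0.45  0.12] turn [-0.     0.001 -0.001]
shift cm 85 [ 0.22 -0.45  5.12] turn [-0.     0.001 -0.001]
```

View pics/pre.png

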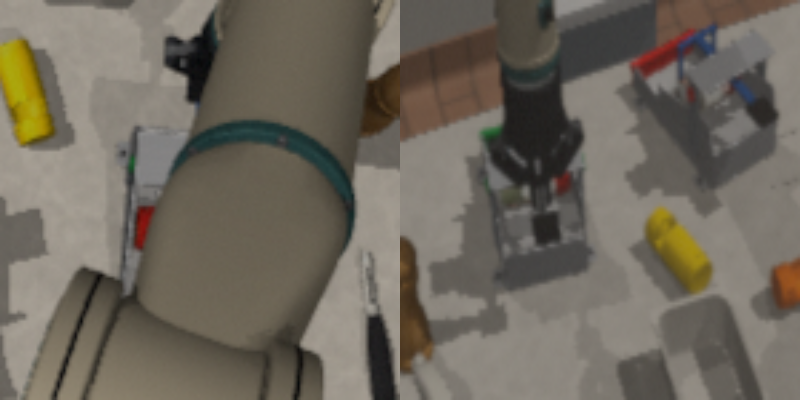

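The fingertips are above the paddle; in the right half of the picture the tip is at (543,207) and the paddle at (547,228). I'll correct by 2 and 4.5 mm, then press.

Emit:
step_arm(commands=[0.2,-0.4,0,0,0,0,0,0.2,-0.4,1,0,0,0,0,0.2,-0.4,2,0,0,0,0,0.2,-0.4,3,0,0,0,0,0.2,-0.4,4,0,0,0,0,0.2,-0.4,5,0,0,0,0,0.2,-0.4,5.2,0,0,0,0,0.2,-0.4,5.2,0,0,0,0,0.2,-0.4,5.2,0,0,0,0,0.2,-0.4,5.2,0,0,0,0])

```text
clock: 3.1
eef_pos: [634.0, -250.1, 84.9]
tool_rot: [3.141, -0.001, -0.131]
force: [-1.3, 0.2, 3.1]
width: -0.1
gripper_force: 1.3
```

```bash
python3 rem.py
python3 - <<'E'
from h import *
b=grab('scene')['image'][165:240,165:240,::-1]
cv2.imwrite('pics/press.png',cv2.resize(b,(600,600),interpolation=cv2.INTER_CUBIC))
E
```

```text
3.1 [ 634.  -250.1   84.9] [ 3.141e+00 -1.000e-03 -1.310e-01] [-1.29  0.16  3.06] -0.10086362414328832
shift cm 135 [-0.03 -0.07 -5.01] turn [ 0.    -0.001 -0.001]
shift cm 85 [-0.04 -0.07 -0.01] turn [ 0.    -0.001 -0.001]
```

View pics/press.png

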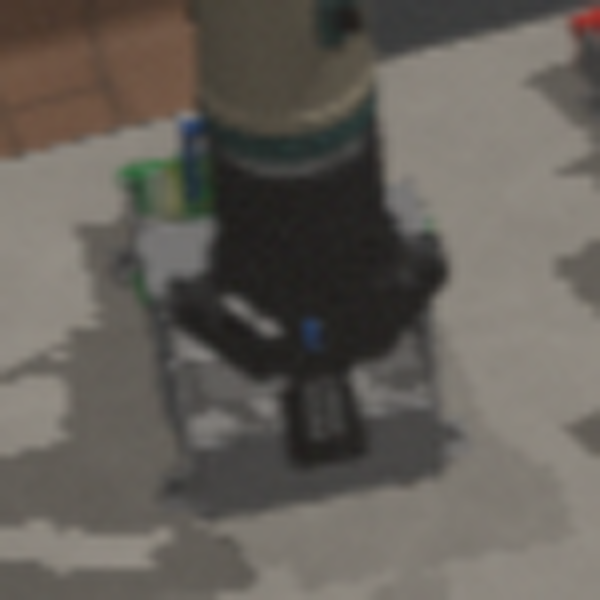

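The paddle at (325,420) is held down with 3 N. The blue prong at (193,150) is raised and the jar's pale body shows behind the green lip at (165,190). I'll hold one more second, then let go and back away.

Emit:
step_arm(commands=[0,0,0.1,0,0,0,0,0,0,0.1,0,0,0,0,0,0,0.1,0,0,0,0,0,0,0.1,0,0,0,0,0,0,0.1,0,0,0,0,0,0,0.1,0,0,0,0,0,0,0.1,0,0,0,0,0,0,0.1,0,0,0,0])

```text
clock: 3.95
eef_pos: [633.8, -250.0, 83.4]
tool_rot: [3.141, -0.0, -0.131]
force: [-0.9, -0.1, 2.7]
width: 0.1
gripper_force: 1.3
```

Emit:
step_arm(commands=[0,0,-0.7,0,0,0,0,0,0,-1.4,0,0,0,0,0,0,-2.1,0,0,0,0,0,0,-2.8,0,0,0,0,0,0,-3.5,0,0,0,0,0,0,-5,0,0,0,0,0,0,-8,0,0,0,0,0,0,-11.5,0,0,0,0,0,0,-15,0,0,0,0,0,0,-15,0,0,0,0])

```text
clock: 4.95
eef_pos: [635.9, -251.4, 239.7]
tool_rot: [3.139, -0.009, -0.132]
force: [-0.5, -0.7, -0.2]
width: 0.1
gripper_force: 0.0
```

Emit:
step_arm(commands=[-2,2.4,0,0,0,0,0,-5,5.5,0,0,0,0,0,-8,9,0,0,0,0,0,-11,12.5,0,0,0,0,0,-14,16,0,0,0,0,0,-17,19.5,0,0,0,0,0,-20,23,0,0,0,0,0,-23,26.5,0,0,0,0,0,-25,29,0,0,0,0,0,-25,29,0,0,0,0,0])

```text
clock: 5.95
eef_pos: [340.9, -508.6, 233.5]
tool_rot: [3.139, 0.004, -0.141]
force: [0.2, 0.4, 0.1]
width: -0.1
gripper_force: 0.0
```

```bash
python3 rem.py
python3 - <<'E'
from h import *
d=grab('top'); P=cloud(d)
cv2.imwrite('pics/after.png',cv2.resize(d['image'][140:290,190:400,::-1],None,fx=3.8,fy=3.8,interpolation=cv2.INTER_CUBIC))
for u,v in((331,166),(215,186)): print(P[v-3:v+4,u-3:u+4].reshape(-1,3).mean(0).round(1))
E
```

```text
5.95 [ 340.9 -508.6  233.5] [ 3.139  0.004 -0.141] [0.22 0.38 0.08] -0.08202930890219993
shift cm 135 [ 25.39 -29.82   9.67] turn [ 0.002  0.004 -0.011]
shift cm 85 [ 25.41 -29.83  14.67] turn [ 0.002  0.004 -0.011]
[ 632.3 -248.   116.1]
[583.7  94.8 115.9]
```

View pics/after.png

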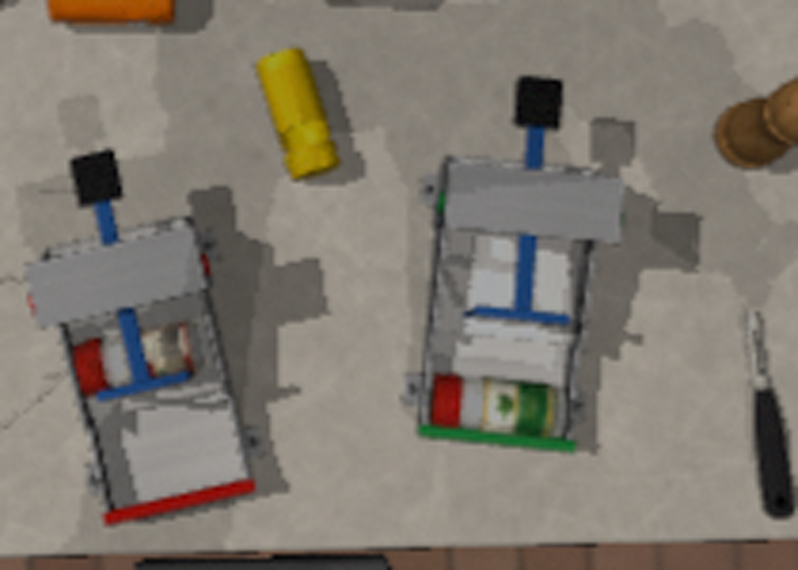

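The green-label jar lies in its tray at (495,405) and the gate is closed again at (520,315). Both paddles are back at 116 mm, and the red-label jar is still held at (135,360). The arm is clear of everything, so I'll hand in.

```bash
python3 -c "
from cell import ctrl
print(ctrl.finish_job())"
```

```text
the job is handed in; nothing more can be done
None
```

I pressed the green chute's paddle and let it go: the green-label jar rolled into its tray, the gate closed again, the red-label jar stayed in its chute, and the job is handed in (no verdict was returned).

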